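Release the ratchet clamp and stack the finished end plate

ROBOT

A 6-joint arm with a two-finger parallel gripper is mounted at the origin on the work surface. World frame = base frame: x ahead of the robot, y to its left, z up, the work surface at z = 0. Lengths are in m, angles in rad, forces in N, time in s.
With the tool pointing down it reaches from about 0.375 to 0.925 m from the base axis. Payload 5.7 kg.
Tool frame: the origin (TCP) lies on the centre line of the jaws, within the pads' length; the fingertips stand 14 mm ahead of it and the grasp point (between the pads) lies 5 mm behind it (env.tip_extent is the z of the fingertips in the tool frame, in m); z points along the fingers, y is the line along which they close (so a half turn about z gives the same grasp; the last joint's range is limited). The gripper opens to 88 mm and grips with 3 to 60 N. Pads are 20 mm wide; open, the fingers measure 115 mm over their backs; the gripper's body (75 mm by 178 mm) begins 61 mm behind the grasp point.
Start: joints at [-1.458, 0.359, 1.51, -0, 1.272, -0.115], TCP at [0.135, -0.584, 0.237] pointing down, gripper open.
Joint ranges: [-2.97, 2.97], [-1.01, 2.36], [0.21, 2.38], [-0.96, 4.11], [0.2, 2.71], [-2.98, 2.98]. Speed limits (rad/s): [2.39, 2.39, 3.14, 3.14, 3.14, 3.14].

INTERFACE

Orientations are given as a unit quaternion [x, y, z, w].
In Python, from bench import env, viewer, probe_bus gives the robot as it stands (env), with the cameras (viewer) and the readings (probe_bus). Calls block until the motion is done:
- env.move_ptp(position, orientation): joint-space move of the TCP to a pose.
- env.servo_line(position, orientation=None, rate=0.15, contact_N=None): straight line of the TCP; orientation=None keeps the orientation; rate is the mean speed in m/s. With contact_N (N) it stops when the force on the tool has changed by that much, and returns True; else False.
- env.goto_joints(angles): joint-space move.
- env.move_gripper(opening): finger opening in m; the grip force is fixed at half the most; returns when the fingers have stopped.
- env.sleep(seconds).
- env.inverse_kinematics(position, orientation): joint angles nearest the present ones, or None.
- probe_bus.observe(): the state.
- viewer.capture(name): name is "scene" or "top" or "wrist"; returns a dict with "image" (480x640x3 uint8, blue, green, red), "range_z" (480x640 float32, m along the optical axis (not along the pixel's ray), 0 where there is no reading), "intrinsics" (3x3 intrinsics, pixels), "R" (3x3) and "t" (3): a world point X has camera coordinates R X + t. Camera axes: x right, y down, z forward; pixel columns grow to the right and rows downward; lengths in m; the calibration is good to about 2 mm. A picture is of the moment at which its call begins.
A pose or a line that the arm cannot do raises env.PlanningError and nothing moves.
- env.close_job(): hands the job in; it is judged then, once.
The state is a dict: "clock": time; "joint_pos": joint angles; "qvel": joint speeds; "joint_torque": joint torques, N m; "position": TCP position; "orientation": TCP orientation; "force": force on the tool from outside, world axes, zero at the start; "torque": the same for the moment, N m; "finger_gap": finger opening in m; "grip_force": force on a finger pad.
Only numpy, scipy, OpenCV 4.12 (cv2) and the standard library are available. Lean on these libraries where they do the work, as an engineer would, in place of code of your own. Each camera call takes 0.05 s, during which the arm holds its last target. There are 200 camera calls.

TASK

The starter-motor end plate held in the ratchet clamp is finished. Lift the pawl off the ratchet wheel by its handle and keep it up until the jaw has run fully back, let the pawl down again, then take the plate out and set it gently and squarely, edges flush, on top of the pile of matching end plates. Leave the other pile and everything else as it is.

Things in the scene. Friction and masses are not known exactly. Their poses are not given: they have to be found in the camera images.
- plate: The finished plate: bare aluminium starter-motor end plate, 100 long (its x) x 60 wide (its y) x 12 thick (z), about 0.2 kg, with a small shaft hole (18) in the middle and two 9 mm bolt holes on its long centre line. It starts in the clamp, flat on two rests, gripped end to end between the jaws; its long sides are free. Origin: centre of its underside.
- pile_top: The upper of the two matching end plates of the pile (same shape, size, axes and origin as the clamped plate). The finished plate belongs on it: its seat is 12 mm above this origin, edges flush, long side along long side, either way round.
- pile_low: The lower plate of that pile, lying flat on the bench, loose.
- clamp: Blue ratchet clamp, bolted down, 325 long (x) x 90 (y). Origin: on its underside. Fixed jaw face at x=+135, moving jaw at the plate's other end, tops 68 high. Plate centre at x=+85, y=0, its underside 50 up; beside it nothing is over 25 high. Housing x -140 to -50, 106 high. Upright ratchet wheel (90 across, 18 saw teeth) on the +y side at x=-95, geared to the jaw; T-handle on the -y side.
- jaw (a joint): Moving jaw: 0 = clamped on the plate (sprung pad, about 8 N), grows as it backs off along the clamp's -x; 0.036 m = fully back at its stop. A return spring (about 15 N) pulls it, heavily damped: with the pawl held clear of the teeth it runs to the stop by itself in about 1.5 s. If the pawl drops in early it stops at the next tooth (4 mm apart).
- pawl (a joint): Pawl, pinned at x=-53, y=+44, z=124 mm of the clamp's frame, turning about the clamp's y: 0 = in the teeth, grows as nose and handle rise. The nose clears the teeth above 0.18 rad; stop at 0.50. A spring presses it down (about 3 N at the handle); let go, it drops back on the wheel and may come to lie up to 0.16 rad high on a tooth.
- pawl_grip (a point): Middle of the pawl's handle: a black bar 50 long (along the clamp's x) x 14 wide (y) x 18 high at the pawl's free -x end, 122 mm from its pin, at x=-175, y=+44, z=134 mm of the clamp's frame when down; only bench below it. Can be pinched across its 14 mm from above and raised; it swings in an arc about the pin (30 mm up is 0.25 rad).
- blank_top: Upper of two uncut plain steel blanks, 140 x 75 x 10 mm, no holes, piled on the bench: the other pile, to be left alone. Origin: centre of its underside.
- blank_low: Lower blank of that pile.
- driver_long: Screwdriver with blue handle, 260 long, lying on the bench; origin under its middle, handle to its -x. To be left alone.
- driver_short: Screwdriver with blue handle, 200 long; as above.
- armature: Starter armature with copper commutator, 170 long, 50 across, lying; leave alone.

How it is judged:
On the way, in this order (a step that is already met when the one before it is completed fails the run):
1. the pawl has been lifted and the jaw has run fully back (value of joint jaw above 0.033 m and distance of plate from where it was at the start of the episode below 0.02 m), for 0.2 s.
2. the plate is lifted out of the clamp (z of plate in the frame of clamp above 0.075 m), for 0.1 s.
At the end, for the whole second after the job is handed in: The plate lies flat and still on the upper matching plate, within 6 mm and 0.10 rad of flush, the pile itself still square (6 mm, 0.10 rad) and within 25 mm of where it stood; the jaw is fully back (over 33 mm) and the pawl is down on the wheel (under 0.18 rad) (value of joint jaw above 0.033 m and value of joint pawl below 0.18 rad and z of plate in the frame of pile_top between 0.01 and 0.014 m and x of plate in the frame of pile_top between -0.006 and 0.006 m and x of pile_top in the frame of pile_low between -0.006 and 0.006 m and y of plate in the frame of pile_top between -0.006 and 0.006 m and y of pile_top in the frame of pile_low between -0.006 and 0.006 m and angle between the x axis of plate and the x axis of pile_top, either way round below 0.1 rad and angle between the x axis of pile_top and the x axis of pile_low, either way round below 0.1 rad and distance of pile_low from where it was at the start of the episode below 0.025 m and linear speed of plate below 0.01 m/s and angle between plate's own z axis and vertical below 0.05 rad); the robot touches nothing.
It fails at once if the plate was dragged out of the closed jaws (value of joint jaw below 0.025 m and distance of plate from where it was at the start of the episode above 0.02 m).
It fails at once if the plate was let go more than 12 mm above its place on the pile (horizontal distance between plate and pile_top below 0.08 m and z of plate in the frame of pile_top above 0.024 m and contact force between the fingers and plate below 0.05 N).
It fails at once if the other pile was moved more than 20 mm (distance of any of blank_low, blank_top from where it was at the start of the episode above 0.02 m).
It fails at once if a screwdriver or the armature was moved more than 25 mm (distance of any of driver_long, driver_short, armature from where it was at the start of the episode above 0.025 m).
It also fails if it takes over 62 s, if anything falls off the work surface, if the arm or the gripper's body presses on something with over 40 N, if the wrist force passes 120 N, or if a joint passes its speed limit or range.

## Working session

There is one attempt and no reset: what is moved stays moved. The work goes in short steps, each a Python script; the robot and the scene stay as the last script left them, time stands still between calls to the robot, and variables do not carry over. Pictures are saved under pics/ and viewed, at most 10 in all, crops included, and the job is handed in when it is done.

```bash
ls; mkdir -p pics
python3 - <<'E'
from bench import env, viewer, probe_bus
import cv2,numpy as np
for n in ("top","scene"):
    c=viewer.capture(n); cv2.imwrite(f"pics/{n}0.png",c["image"]); np.savez(f"{n}0.npz",**c)
    print(n,c["intrinsics"].round(1).tolist(),(-c["R"].T@c["t"]).round(3),c["R"].round(3).tolist())
o=probe_bus.observe(); print({k:np.round(v,3).tolist() for k,v in o.items()}, env.tip_extent)
E
```

```text
bench.py
pics
top [[517.4, 0.0, 321.5], [0.0, 517.4, 235.9], [0.0, 0.0, 1.0]] [ 0.411 -0.03   1.29 ] [[-0.007, -1.0, 0.0], [-0.987, 0.007, -0.162], [0.162, -0.002, -0.987]]
scene [[447.1, 0.0, 325.5], [0.0, 447.1, 241.7], [0.0, 0.0, 1.0]] [ 1.409 -0.021  0.576] [[0.005, 1.0, 0.003], [0.508, 0.0, -0.861], [-0.861, 0.006, -0.508]]
{'clock': 0.1, 'joint_pos': [-1.458, 0.359, 1.511, 0.0, 1.272, -0.115], 'qvel': [-0.0, -0.003, -0.001, -0.0, 0.0, -0.002], 'joint_torque': [0.001, -51.635, -27.141, 0.068, 0.028, -0.0], 'position': [0.135, -0.584, 0.236], 'orientation': [0.994, 0.114, 0.0, -0.001], 'force': [-0.054, 0.201, 0.713], 'torque': [0.01, 0.032, 0.057], 'grip_force': 0.0, 'finger_gap': 0.088} 0.014
```

View pics/top0.png

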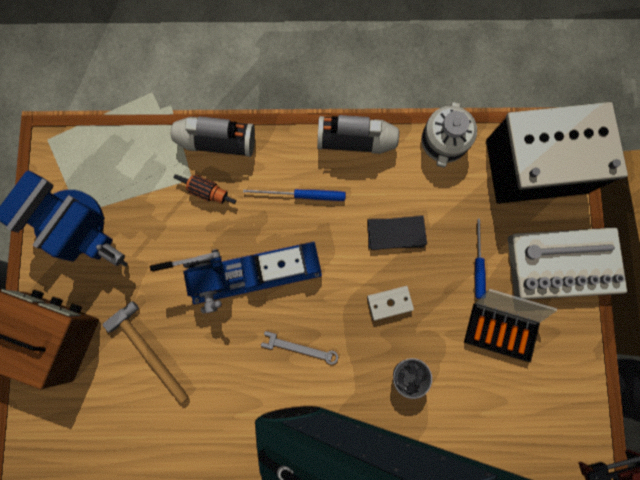

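View pics/scene0.png

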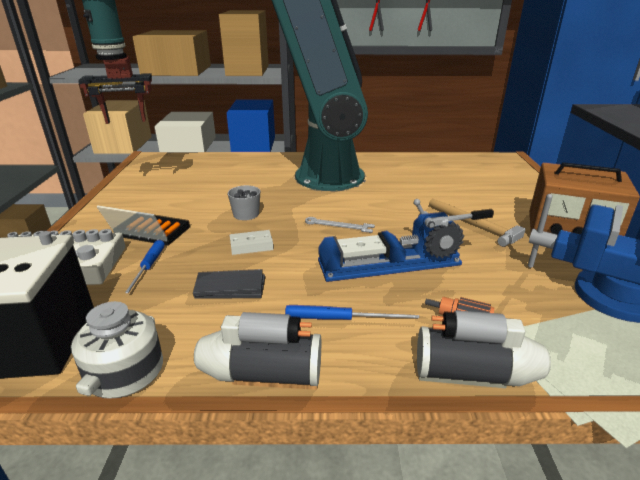

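The top view shows the clamped plate at (281,264), the matching pile at (390,303), the black pawl handle at about (163,267), and the blanks at (397,233). The clamp's x axis points roughly along world -y. Next I'll measure these.

```bash
cat > h.py <<'E'
import numpy as np, cv2
from scipy.spatial.transform import Rotation as Rn
def ray(c,px,z):
    px=np.atleast_2d(px).astype(float)
    d=np.c_[px,np.ones(len(px))]@np.linalg.inv(c["intrinsics"]).T@c["R"]
    o=-c["R"].T@c["t"]
    return o+d*((z-o[2])/d[:,2])[:,None]
def pix(c,X):
    p=(c["R"]@np.asarray(X,float)+c["t"])@c["intrinsics"].T
    return p[:2]/p[2]
def blob(c,mask,near,z,minarea=30):
    """largest blob near pixel -> world rect on plane z: centre, sizes, long-axis angle"""
    cs,_=cv2.findContours(mask.astype(np.uint8),cv2.RETR_EXTERNAL,cv2.CHAIN_APPROX_NONE)
    cs=[k for k in cs if cv2.contourArea(k)>minarea]
    k=min(cs,key=lambda k:np.linalg.norm(k[:,0].mean(0)-near))
    w=ray(c,k[:,0],z)[:,:2]
    (cx,cy),(a,b),_=r=cv2.minAreaRect((w*1000).astype(np.float32))
    q=cv2.boxPoints(r); e=[q[1]-q[0],q[2]-q[1]]; e=max(e,key=np.linalg.norm)
    return np.array([cx,cy])/1000,sorted([a,b]),np.arctan2(e[1],e[0]),k
def down(yaw):  # tool z down, tool y (closing line) at world angle yaw
    y=np.array([np.cos(yaw),np.sin(yaw),0]); z=np.array([0,0,-1.]); x=np.cross(y,z)
    return Rn.from_matrix(np.c_[x,y,z]).as_quat()
E
python3 - <<'E'
from h import *
c=dict(np.load("top0.npz")); im=c["image"]; hsv=cv2.cvtColor(im,cv2.COLOR_BGR2HSV)
white=(hsv[...,1]<60)&(hsv[...,2]>130)
for n,p,z in (("plate",(281,264),.062),("pile",(390,303),.024)):
    r=blob(c,white,p,z); print(n,r[0].round(4),np.round(r[1],1),round(r[2],4))
dark=(hsv[...,2]<50); dark[:,200:]=0
r=blob(c,dark,(163,267),.143); print("handle",r[0].round(4),r[1],r[2])
dz=c["range_z"]
for p in ((265,268),(380,306),(160,267)):print(p,hsv[p[1],p[0]],dz[p[1],p[0]], (c["R"].T@(dz[p[1],p[0]]*np.linalg.inv(c["intrinsics"])@[*p,1]-c["t"])).round(4))
E
```

```text
plate [0.5466 0.0652] [60.5 98.6] -1.3618
pile [ 0.454  -0.1982] [59.4 98.9] -1.3354
handle [0.5344 0.3257] [11.756244659423828, 48.52130126953125] -1.3565087
(265, 268) [110  73  70] 1.2694768 [0.54   0.1069 0.0248]
(380, 306) [ 22  23 167] 1.2584965 [ 0.4456 -0.1733  0.0209]
(160, 267) [102  98  13] 1.1510243 [0.5319 0.3277 0.1432]
```

Run:
```python
from bench import env, viewer, probe_bus
from h import *
c=dict(np.load("top0.npz")); dz=c["range_z"]
v,u=np.mgrid[0:480,0:640]; P=np.stack([u,v,np.ones_like(u)],-1)@np.linalg.inv(c["intrinsics"]).T*dz[...,None]
W=(P-c["t"])@c["R"]
r=W[235:345,175:245]; i=np.unravel_index(np.argmax(np.where(dz[235:345,175:245]>0,r[...,2],0)),r.shape[:2]); print("tallest clamp",r[i].round(3),i)
r2=W[90:400,150:470][...,2]; print("tallest mid",r2[dz[90:400,150:470]>0].max())
yaw=-1.36; pc=np.array([.5466,.0652])
ex=np.array([np.cos(yaw),np.sin(yaw)]); ey=np.array([-ex[1],ex[0]])
g=pc-.262*ex+.044*ey; print(g)
q=down(yaw+np.pi/2); q2=down(yaw-np.pi/2)
best=min((q,q2),key=lambda k:abs(env.inverse_kinematics([*g,.30],k)[5]))
print(env.inverse_kinematics([*g,.30],q),env.inverse_kinematics([*g,.30],q2))
env.move_ptp([*g,.30],best)
c=viewer.capture("wrist"); cv2.imwrite("pics/wrist1.png",c["image"]); np.savez("wrist1.npz",**c)
o=probe_bus.observe();print(o["clock"],o["position"],best,-c["R"].T@c["t"])
```

```text
tallest clamp [0.549 0.211 0.14 ] (np.int64(24), np.int64(38))
tallest mid 0.14568668753434935
[0.53480551 0.33060703]
[ 4.43877082e-01  3.53592787e-01  1.35923964e+00 -4.44089210e-16
  1.42876022e+00  2.33080755e-01] [ 4.43877082e-01  3.53592787e-01  1.35923964e+00 -4.44089210e-16
  1.42876022e+00 -2.90851190e+00]
3.6333 [0.53518341 0.32998331 0.29995957] [0.62879302 0.77757272 0.         0.        ] [0.52082565 0.39796331 0.44821032]
```

View pics/wrist1.png

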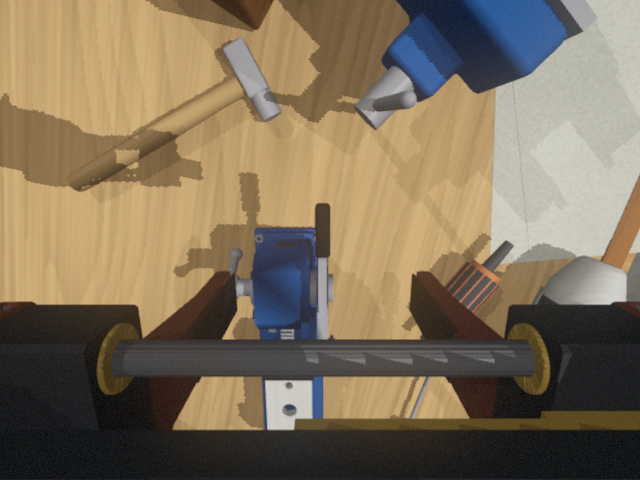

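The wrist view shows the black handle centred at about (323,230), aligned with the tool. There is room for the fingers on both sides.

Run:
```python
from bench import env, viewer, probe_bus
from h import *
c=dict(np.load("wrist1.npz")); hsv=cv2.cvtColor(c["image"],cv2.COLOR_BGR2HSV)
d=hsv[...,2]<65; m=np.zeros_like(d); m[195:262,308:338]=d[195:262,308:338]
r=blob(c,m,(323,230),.143); print("handle",r[0],r[1],r[2])
# pawl geometry in world: clamp frame from the plate
yaw=-1.36; pc=np.array([.5466,.0652]); ex=np.array([np.cos(yaw),np.sin(yaw)]); ey=np.array([-ex[1],ex[0]])
print("in clamp frame",(r[0]-pc)@ex+.085,(r[0]-pc)@ey)
```

```text
Traceback (most recent call last):
  File "h.py", line 15, in blob
    k=min(cs,key=lambda k:np.linalg.norm(k[:,0].mean(0)-near))
ValueError: min() iterable argument is empty
```

Run:
```python
from h import *
c=dict(np.load("wrist1.npz")); hsv=cv2.cvtColor(c["image"],cv2.COLOR_BGR2HSV)
print(hsv[230,308:340].tolist(), hsv[215:262:5,323].tolist())
v=hsv[...,2]; d=v<105; m=np.zeros(d.shape,np.uint8); m[195:258,310:336]=d[195:258,310:336]
r=blob(c,m,(323,230),.143); print("handle",r[0],r[1],r[2])
```

```text
[[110, 127, 144], [111, 122, 144], [111, 122, 144], [111, 127, 145], [111, 124, 144], [111, 121, 143], [114, 107, 126], [126, 50, 82], [15, 108, 66], [16, 100, 66], [15, 95, 70], [13, 90, 71], [14, 100, 74], [13, 86, 74], [14, 89, 69], [17, 92, 75], [17, 90, 71], [13, 94, 73], [18, 90, 71], [12, 84, 76], [16, 96, 77], [15, 101, 86], [18, 111, 166], [18, 107, 190], [18, 106, 188], [18, 102, 195], [18, 107, 198], [19, 108, 198], [18, 105, 196], [19, 107, 193], [18, 104, 194], [19, 102, 197]] [[14, 97, 79], [17, 90, 74], [13, 85, 75], [17, 92, 75], [16, 84, 73], [15, 80, 70], [16, 85, 66], [15, 80, 70], [17, 71, 68], [0, 5, 161]]
handle [0.5326626  0.32770877] [17.525959014892578, 49.21290588378906] -1.3597869
```

```bash
cat > geo.py <<'E'
from h import *
yaw=-1.36; ex=np.array([np.cos(yaw),np.sin(yaw),0]); ey=np.array([-ex[1],ex[0],0]); ez=np.array([0,0,1.])
hc=np.array([.5344,.3275,.134]); pin=hc+.122*ex-.010*ez
q0=Rn.from_quat(down(yaw+np.pi/2)); p0=hc-.003*ex-.005*ez
def pawl(a,lift=0):
    r=Rn.from_rotvec(ey*a); q=r*q0
    return pin+r.apply(p0-pin)-lift*q.apply([0,0,1]), q.as_quat()
E
python3 - <<'E'
from bench import env, viewer, probe_bus
from geo import *
def st(t): o=probe_bus.observe(); print(t,round(o["clock"],2),o["position"].round(4),"F",np.round(o["force"],1),"gap",round(float(o["finger_gap"]),4),"grip",round(float(o["grip_force"]),1))
for a in (.1,.2,.3): assert env.inverse_kinematics(*pawl(a)) is not None
env.move_gripper(.045)
env.servo_line(*pawl(0,.05),rate=.2)
print(env.servo_line(*pawl(0),rate=.08,contact_N=8)); st("at")
env.move_gripper(.0); st("closed")
if .009<probe_bus.observe()["finger_gap"]<.019:
    for a in (.1,.2,.3): env.servo_line(*pawl(a),rate=.06); st(a)
    env.sleep(2.2); st("held")
    c=viewer.capture("top"); cv2.imwrite("pics/top2.png",c["image"][200:340,130:430]); np.savez("top2.npz",**c)
    c=viewer.capture("scene"); cv2.imwrite("pics/scene2.png",cv2.resize(c["image"][170:300,280:520],None,fx=3,fy=3))
E
```

```text
False
at 5.98 [0.534  0.3306 0.1291] F [0.5 0.7 0.4] gap 0.0451 grip 0.0
closed 6.58 [0.5343 0.3306 0.1292] F [ 1.7  0.3 -0.4] gap 0.0136 grip 30.0
0.1 6.93 [0.5346 0.3295 0.1417] F [ 2.1  3.1 -1.3] gap 0.0139 grip 30.0
0.2 7.29 [0.535  0.3273 0.1538] F [ 2.6  3.9 -0.6] gap 0.0135 grip 30.0
0.3 7.65 [0.5357 0.3239 0.1657] F [ 3.4  4.6 -0.6] gap 0.0143 grip 30.0
held 9.85 [0.5356 0.3239 0.1658] F [ 5.2  3.2 -0.2] gap 0.0139 grip 30.0
```

View pics/scene2.png

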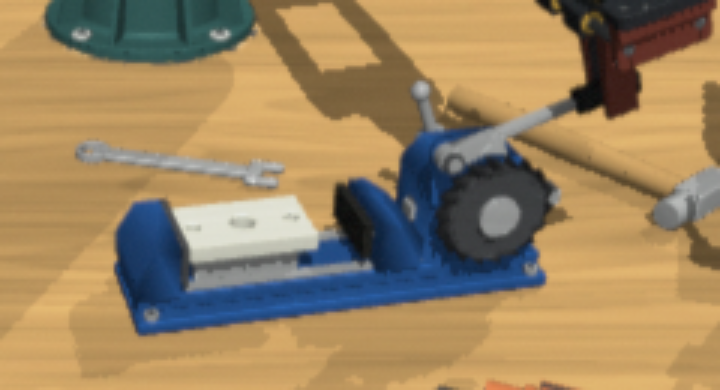

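The jaw has run fully back, leaving a clear gap to the black pad at (355,220), and the plate still rests in place. Next I'll lower and release the pawl, then look closely at the pile and the plate.

Run:
```python
from bench import env, viewer, probe_bus
from geo import *
env.sleep(.4)
env.servo_line(*pawl(.13),rate=.06)
env.move_gripper(.045); env.sleep(.2)
env.servo_line(*pawl(.13,.05),rate=.15)
p,_=pawl(0,.12); env.move_ptp(p,q0.as_quat())
env.move_gripper(.088)
for n,xy,z,yw in (("pile",(.454,-.1982),.21,-1.3354),("plate",(.5466,.0652),.25,-1.36)):
    env.move_ptp([*xy,z],down(yw+np.pi/2)); env.sleep(.3)
    c=viewer.capture("wrist"); np.savez(f"w_{n}.npz",**c); cv2.imwrite(f"pics/w_{n}.png",c["image"])
a=cv2.imread("pics/w_pile.png"); b=cv2.imread("pics/w_plate.png"); cv2.imwrite("pics/w_both.png",cv2.resize(np.hstack([a,b]),None,fx=.62,fy=.62))
c=viewer.capture("scene"); cv2.imwrite("pics/scene3.png",cv2.resize(c["image"][170:300,280:520],None,fx=3,fy=3))
c=viewer.capture("top"); np.savez("top3.npz",**c)
print(probe_bus.observe()["clock"])
```

```text
17.175
```

View pics/w_both.png

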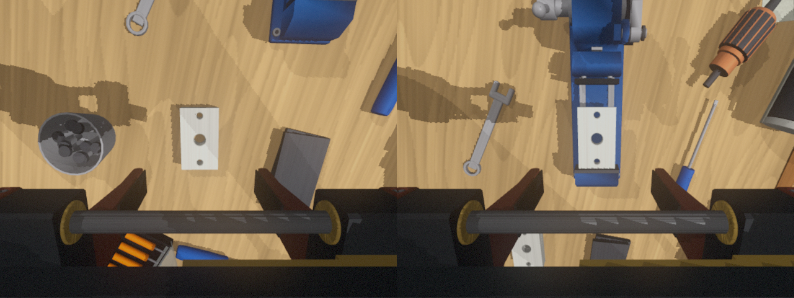

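View pics/scene3.png

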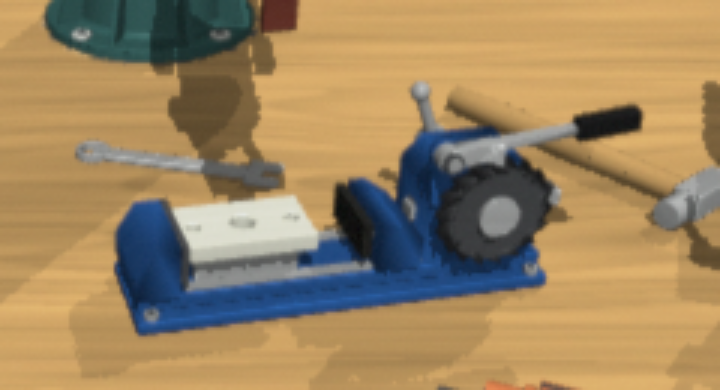

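Pawl down and jaw still back. In the wrist views the pile sits at about (322,223) and the clamped plate at about (322,222), both full-resolution pixels. I'll measure both from their outlines and holes.

```bash
cat > meas.py <<'E'
from h import *
def plate(c,near,z,T=None):
    hsv=cv2.cvtColor(c["image"],cv2.COLOR_BGR2HSV)
    w=((hsv[...,1]<60)&(hsv[...,2]>(T or 130))).astype(np.uint8)
    ctr,sz,ang,k=blob(c,w,near,z,200)
    fill=np.zeros_like(w); cv2.drawContours(fill,[k],-1,1,-1)
    fill=cv2.erode(fill,np.ones((5,5)))
    hs,_=cv2.findContours(((1-w)&fill),cv2.RETR_EXTERNAL,cv2.CHAIN_APPROX_NONE)
    H=[]
    for h in hs:
        m=cv2.moments(h)
        if m["m00"]>8: H.append((m["m00"],*ray(c,[m["m10"]/m["m00"],m["m01"]/m["m00"]],z)[0,:2].round(4)))
    return ctr.round(4),np.round(sz,1),round(ang,4),sorted(H,reverse=True)[:4]
E
python3 - <<'E'
from meas import *
for n,f,near,z in (("pile","w_pile",(322,223),.024),("plate","w_plate",(322,222),.062),("pile","top0",(390,303),.024),("plate","top0",(281,264),.062)):
    c=dict(np.load(f+".npz"))
    print(n,f,*plate(c,near,z))
E
```

```text
pile w_pile [ 0.4534 -0.2004] [ 61.  100.8] -1.3273 [(207.5, np.float64(0.4538), np.float64(-0.1998)), (54.5, np.float64(0.4447), np.float64(-0.1635)), (40.5, np.float64(0.4625), np.float64(-0.237))]
plate w_plate [0.5427 0.0782] [ 61.2 133.1] -1.3586 [(224.5, np.float64(0.5463), np.float64(0.0631)), (56.5, np.float64(0.5385), np.float64(0.1)), (41.5, np.float64(0.5543), np.float64(0.0261))]
pile top0 [ 0.454  -0.1982] [59.4 98.9] -1.3354 [(42.5, np.float64(0.4543), np.float64(-0.1983)), (9.5, np.float64(0.445), np.float64(-0.1617)), (9.0, np.float64(0.4631), np.float64(-0.2354))]
plate top0 [0.5466 0.0652] [60.5 98.6] -1.3618 [(41.0, np.float64(0.5467), np.float64(0.0651)), (9.0, np.float64(0.5544), np.float64(0.0278)), (9.0, np.float64(0.539), np.float64(0.1019))]
```

Run:
```python
from bench import env, viewer, probe_bus
from geo import *
def st(t): o=probe_bus.observe(); print(t,round(o["clock"],2),o["position"].round(4),"F",np.round(o["force"],1),"gap",round(float(o["finger_gap"]),4),"grip",round(float(o["grip_force"]),1))
pl=[.5463,.0640]; pi=[.4537,-.1992]; qa=down(-1.360+np.pi/2); qb=down(-1.331+np.pi/2)
env.servo_line([*pl,.10],qa,rate=.15)
print("hit",env.servo_line([*pl,.0655],qa,rate=.06,contact_N=8)); st("at")
env.move_gripper(.0); st("closed")
if abs(probe_bus.observe()["finger_gap"]-.06)<.004:
    env.servo_line([*pl,.08],rate=.05); env.servo_line([*pl,.2],rate=.12); st("up")
    env.move_ptp([*pi,.2],qb); st("over")
    env.servo_line([*pi,.055],rate=.1); env.sleep(.3); st("near")
    c=viewer.capture("scene"); cv2.imwrite("pics/scene4.png",cv2.resize(c["image"][170:300,180:420],None,fx=3,fy=3))
```

```text
hit False
at 19.05 [0.5463 0.064  0.0653] F [0.7 0.2 0.5] gap 0.088 grip 0.0
closed 19.6 [0.5463 0.064  0.0657] F [-0.5  0.5  2. ] gap 0.0598 grip 30.0
up 21.19 [0.5457 0.064  0.1992] F [ 0.6 -0.3 -1.5] gap 0.0596 grip 30.0
over 22.27 [ 0.454  -0.1985  0.1998] F [ 0.3 -0.4 -1.2] gap 0.0599 grip 30.0
near 24.18 [ 0.4538 -0.1993  0.0552] F [-0.4  0.2 -2.1] gap 0.0599 grip 30.0
```

View pics/scene4.png

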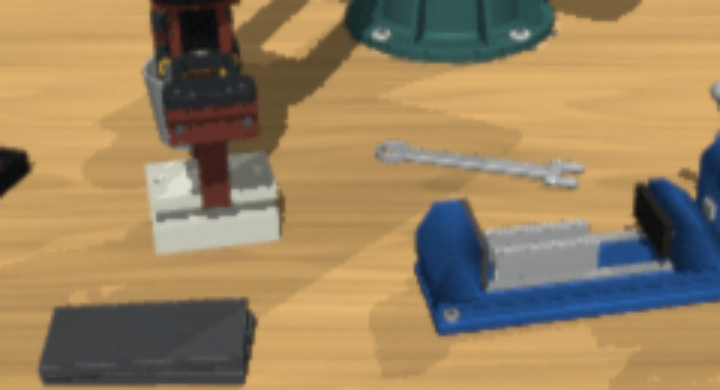

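The plate is held level just above the pile with its edges in line, so I'll set it down.

Run:
```python
from bench import env, viewer, probe_bus
from geo import *
from meas import plate
def st(t): o=probe_bus.observe(); print(t,round(o["clock"],2),o["position"].round(4),"F",np.round(o["force"],1),"gap",round(float(o["finger_gap"]),4))
pi=[.4537,-.1992]; qb=down(-1.331+np.pi/2)
env.servo_line([*pi,.044],qb,rate=.04); env.sleep(.2)
print("hit",env.servo_line([*pi,.0375],qb,rate=.015,contact_N=3)); st("down")
env.sleep(.2); env.move_gripper(.088); st("open"); env.sleep(.2)
env.servo_line([*pi,.10],rate=.08); env.servo_line([*pi,.222],rate=.15); env.sleep(.3)
for i in ("wrist","top"):
    c=viewer.capture(i); np.savez(f"end_{i}.npz",**c); cv2.imwrite(f"pics/end_{i}.png",c["image"])
c=dict(np.load("end_wrist.npz")); print(plate(c,(322,223),.036))
im=c["image"][100:340,160:480]; s=viewer.capture("scene")["image"][170:290,200:360]
cv2.imwrite("pics/end.png",np.hstack([cv2.resize(im,(400,300)),cv2.resize(s,(400,300))]))
```

```text
hit True
down 25.22 [ 0.4539 -0.1993  0.0396] F [-0.3  0.2  3.7] gap 0.06
open 26.05 [ 0.4533 -0.199   0.0391] F [-0.3 -0.7 -0.1] gap 0.0877
(array([ 0.4542, -0.2001]), array([ 61. , 101.4]), np.float32(-1.3305), [(200.5, np.float64(0.4544), np.float64(-0.1994)), (55.5, np.float64(0.4457), np.float64(-0.1635)), (38.5, np.float64(0.4636), np.float64(-0.237))])
```

View pics/end.png

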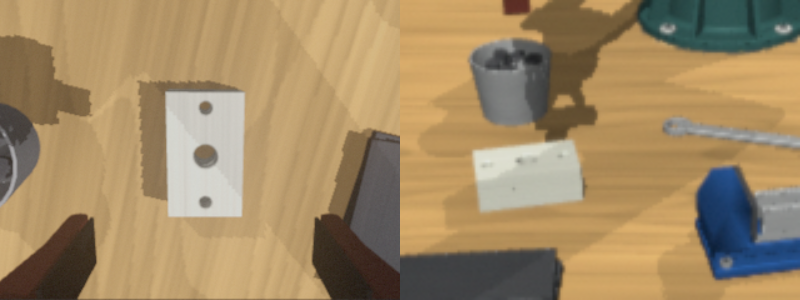

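The plate lies flush on the pile: its outline in the wrist view is (165–243, 92–217), within 1 mm of the earlier pile measurement. Handing in.

```bash
python3 -c "
from bench import env, viewer, probe_bus
print(env.close_job(), probe_bus.observe()['clock'])"
```

```text
the job is handed in; nothing more can be done
the job is handed in; nothing more can be done
```

The job is handed in, with no verdict shown: the pawl was lifted until the jaw ran fully back and then let down, and the finished plate was set flush on the matching pile, within about 1 mm by the wrist camera.

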